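# Clip down the carousel's grip bar and turn the short jar to the front

## Task

The folding grip bar on top of the spice carousel has been left standing up: swing it down until it lies fully home in its catch. Then turn the carousel until the short wide jar stands squarely behind the little upright pointer on the carousel's foot, with all jars and mills still standing in their own baskets and the things around it left alone. Finish while still gripping the closed grip bar, holding the carousel still there; do not let go.

Things in the scene. Friction and masses are not known exactly. Their poses are not given: they have to be found in the camera images.
- foot: Fixed foot of the spice carousel: dark steel disc, 180 mm across, 16 mm high. A tongue runs out under the platter to an upright pointed steel tab, the pointer (24 mm wide, 38 mm high), 142 mm from the axis, just outside the platter (roughly towards the robot). Origin: on the worktop at the carousel's vertical axis, z up; -x points from the axis to the pointer.
- front_mark (a point): Point fixed in the foot, 85 mm from the carousel's axis towards the pointer and 28 mm above the worktop, where the middle of the short jar's underside must come.
- carousel: Light wood platter, 248 mm across, top 28 mm above the worktop, four wire baskets 40 mm high, 85 mm from the axis: two wide (72 mm inside) for the jars on its +x and -x axes, two narrow (50 mm inside) for the mills on +y and -y. Origin: on the axis, 16 mm above the worktop, z up. Turns a full turn either way, friction 0.08 N m, stays where left.
- grip_mid (a point): Point on the carousel's axis, 175 mm above the worktop: the middle of the grip bar when closed, to be pinched there from above across the bar's 14 mm width (along the carousel's y). A 16 mm column carries a 10 mm wide, 90 mm long cross head under the bar, along the carousel's x, its top 158 mm above the worktop; beside it the space is free down to the mills (118 mm).
- catch (a point): The catch: a U fork on the +x end of the cross head, 39 mm from the axis, 21 mm wide, cheek tops 178 mm above the worktop; the point lies where the closed bar's mid-thickness rests, 175 mm up. At the other end, 38 mm from the axis, stand the hinge cheeks, 21 mm wide, tops 182 mm up.
- grip_bar: Dark wood bar, 84 x 14 x 18 mm (long, wide, high), turning with the carousel. Origin: on its hinge pin, 175 mm above the worktop, 38 mm from the axis; x along the bar to its free end (80 mm away), z out of its upper face, y along the level pin. Its z axis's angle from vertical is the opening: 0 level in the catch (end stop), 0.6 to 1.1 rad at the start. Stays at any angle; about 1 N moves its end.
- bar_tip (a point): Point in the middle of the grip bar's thickness, 70 mm from its hinge pin, near the free end.
- short_jar: The jar that must come to the front: a short wide glass jar with a broad screw lid, 64 mm across, 82 mm high, loose in one of the two wide baskets of the carousel (either). Origin: centre of its underside, z up.
- tall_jar: A tall clear glass storage jar with a knobbed lid, 68 mm across, 140 mm high (top 168 mm above the worktop), loose in the other wide basket. Origin: centre of its underside, z up.
- salt_mill: A slim shaker, 44 mm across, 90 mm high, loose in one of the narrow baskets. Origin: centre of its underside, z up.
- pepper_mill: A slim shaker of the same shape, 44 mm across, 90 mm high, loose in one of the narrow baskets. Origin: centre of its underside, z up.
- mug_b: A china mug, 92 mm across and 93 mm high, with a handle, standing to the left of the carousel; leave it alone. Origin: centre of its underside, z up.
- sugar_bowl: A footed bowl with two ears, 116 mm long, 56 mm high, standing to the right of the carousel; leave it alone. Origin: centre of its underside, z up.
- teaspoon_a: A teaspoon, 132 mm long, lying to the left of the carousel; leave it alone. Origin: centre of its underside, z up.
Not all that is in view belongs to the job. What is shaped like the pepper_mill but blue is not meant. Leave any orange look-alike of the salt_mill alone.

How it is judged:
By the outcome, as a careful person would: the job done as asked, in the order asked, and still so for the second after the job is handed in, while the arm keeps its last pose, push and grip.
It also fails if it takes over 54 s, if anything falls off the work surface, if the arm or the gripper's body presses on something with over 40 N, if the wrist force passes 120 N, or if a joint passes its speed limit or range.

## Robot

A 6-joint arm with a two-finger parallel gripper is mounted at the origin on a cart in front of the work surface, level with it; the furniture and walls round the work are solid. World frame = base frame: x ahead of the robot, y to its left, z up, the work surface at z = 0. Lengths are in m, angles in rad, forces in N, time in s.
With the tool pointing down it reaches from about 0.35 to 0.975 m from the base axis. Payload 4.9 kg.
Tool frame: the origin (TCP) lies midway between the tips of the shut fingers; the grasp point (between the pads) lies 19 mm behind it; z points along the fingers, y is the line along which they close (so a half turn about z gives the same grasp; the last joint's range is limited). The gripper opens to 85 mm and grips with 20 to 120 N. Pads are 22 mm wide; open, the fingers measure 114 mm over their backs; the gripper's body (76 mm by 85 mm) begins 54 mm behind the grasp point. The pads swing forward as they close: fully open they stand 13 mm farther back than shut.
Start: joints at [1.061, 0.053, 1.613, -0, 1.476, -0.119], TCP at [0.238, 0.578, 0.231] pointing down, gripper open.
Joint ranges: [-3.01, 3.01], [-1.01, 2.22], [0.06, 2.58], [-1.02, 4.17], [0.09, 2.62], [-3.14, 3.14]. Speed limits (rad/s): [2.57, 2.57, 3.14, 3.14, 3.14, 3.14].

## Interface

Orientations are given as a rotation vector (axis times angle).
In Python, from station import ctrl gives the robot as it stands.
- The arm moves only by the tool step_arm, never from a script. Its argument "targets" is a list of rows, each an object with "travel": the shift along the world's x, y, z as a fraction of full scale, a list of three; "angular": the turn, a rotation vector about the world's x, y, z as a fraction of full scale, a list of three; "gripper": the opening, from 0 (shut) to 1 (fully open). In form: [{"travel": [x, y, z], "angular": [rx, ry, rz], "gripper": gripper}, ...]. A call has 1 to 10 rows; each row is the pose to reach, as a shift and turn from the pose commanded when the call began; what a row does not reach only later rows make up. Full scale, the value 1, is 0.6 m for a shift and pi/4 rad for a turn. A row lasts 1/10 s, in which the tool goes at most 50 mm and 8.59 degrees, less where a joint would pass 70% of its speed; a pose out of reach is approached as far as the arm can. A call with a number of a shift or a turn outside -1 to 1 is refused whole. A call with a gripper value outside its range is refused whole. The fingers move at their own pace and stop on an object; "squeeze" is the grip in N (left out, the last holds). Time passes only in rows, so rows that repeat a pose let the fingers close. It gives the time, the measured TCP pose, the force, the opening and the grip force at its end, in the units of the state.
- ctrl.get_obs(): the state, without advancing time (a new reading comes with each control period).
- ctrl.get_image(name): name is "side" or "top"; returns a dict with "img" (384x512x3 uint8, red, green, blue), "fx", "fy", "cx", "cy" (pixels), "rvec" (rotation vector, rad) and "tvec" (3), from world to camera coordinates, as OpenCV has them. Camera axes: x right, y down, z forward; pixel columns grow to the right and rows downward; lengths in m; the calibration is good to about 2 mm. A picture is of the moment at which its call begins. There is no depth.
- ctrl.finish_job(): hands the job in; it is judged then, once.
The state is a dict: "t": time; "q": joint angles; "dq": joint speeds; "effort": joint torques, N m; "tool_pos": TCP position; "tool_rot": TCP orientation; "contact_force": force on the tool from outside, world axes, zero at the start; "wrist_torque": the same for the moment, N m; "opening": finger opening in m; "grip_force": force on a finger pad.
Only numpy, scipy, OpenCV 4.12 (cv2) and the standard library are available. Lean on these libraries where they do the work, as an engineer would, in place of code of your own. Each camera call takes 0.05 s, during which the arm holds its last target. There are 200 camera calls.

## Working session

There is one attempt and no reset: what is moved stays moved. The work goes in short steps, Python scripts to look and compute and a tool call to move; the robot and the scene stay as the last step left them, time stands still between calls to the robot, and variables do not carry over. Pictures are saved under pics/ and viewed, at most 10 in all, crops included, and the job is handed in when it is done.

Besides the shell and the picture viewer there is one more tool, called after "Request:" by a JSON object that holds its "fn" and its "kwargs", one argument or row to a line. step_arm: Moves the arm, as the interface text tells. Its arguments: {"type":"object","properties":{"targets":{"type":"array"},"squeeze":{"type":"number"}},"required":["targets"]}

```bash
mkdir -p pics; ls
cat > h.py <<'E'
import numpy as np, cv2
from station import ctrl
def cam(n):
    d=ctrl.get_image(n); d['R']=cv2.Rodrigues(np.array(d['rvec'],float))[0]; d['t']=np.array(d['tvec'],float).ravel()
    return d
def ray(d,u,v):
    c=-d['R'].T@d['t']; r=d['R'].T@np.array([(u-d['cx'])/d['fx'],(v-d['cy'])/d['fy'],1.]); return c,r/np.linalg.norm(r)
def onz(d,u,v,z):
    c,r=ray(d,u,v); return c+r*(z-c[2])/r[2]
def tri(d1,p1,d2,p2):
    c1,r1=ray(d1,*p1); c2,r2=ray(d2,*p2)
    s=np.linalg.lstsq(np.c_[r1,-r2],c2-c1,rcond=None)[0]
    a=c1+s[0]*r1;b=c2+s[1]*r2; return (a+b)/2,np.linalg.norm(a-b)
def proj(d,P):
    p=d['R']@np.array(P,float)+d['t']; return np.array([d['fx']*p[0]/p[2]+d['cx'],d['fy']*p[1]/p[2]+d['cy']])
def save(d,f,crop=None,s=1):
    im=d['img'][:,:,::-1]
    if crop: x0,y0,x1,y1=crop; im=im[y0:y1,x0:x1]
    cv2.imwrite('pics/'+f,cv2.resize(im,None,fx=s,fy=s,interpolation=cv2.INTER_CUBIC))
E
python3 - <<'E'
from h import *
import pickle
for n in('side','top'):
    d=cam(n); save(d,n+'0.png',s=1.5); pickle.dump(d,open(n+'0.pkl','wb'))
    print(n,d['fx'],d['cx'],d['cy'],-d['R'].T@d['t'],d['R'][2])
o=ctrl.get_obs(); print(o)
E
```

```text
pics
side 444.14663056190244 251.71461432408486 188.81112821964078 [0.25024116 1.13340347 0.61937881] [ 0.18110653 -0.88920378 -0.42013934]
top 348.3142636285657 257.98976909690396 190.1753244349978 [0.28649634 0.06212683 1.1216448 ] [ 0.19859399 -0.01527361 -0.97996283]
{'t': 0.1, 'q': array([ 1.06100360e+00,  5.32774196e-02,  1.61415414e+00, -9.74745162e-06,
        1.47596092e+00, -1.19002454e-01]), 'dq': array([-0.00122443, -0.00341488, -0.00229807,  0.00076725,  0.00085218,
       -0.00090954]), 'effort': array([ 1.31066690e-04, -3.94901025e+01, -3.71363819e+01, -1.62939764e-04,
        3.87077816e-03,  6.28793700e-06]), 'tool_pos': array([0.23780694, 0.57739377, 0.23019578]), 'tool_rot': array([-6.09845380e-01, -3.08127359e+00,  2.69282545e-03]), 'contact_force': array([ 0.95475975,  0.76452649, -0.34388439]), 'wrist_torque': array([-0.07123876,  0.00937963, -0.08313119]), 'grip_force': 0.0, 'opening': 0.08528381391188404}
```

View pics/side0.png

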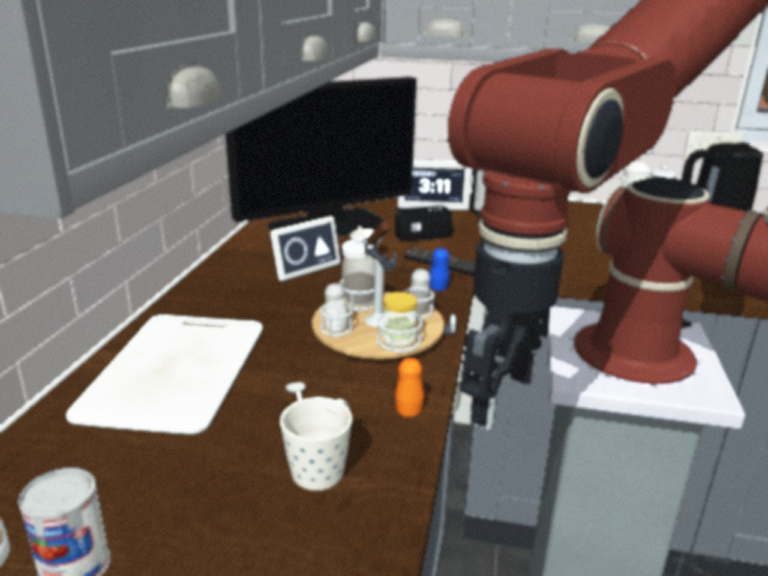

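View pics/top0.png

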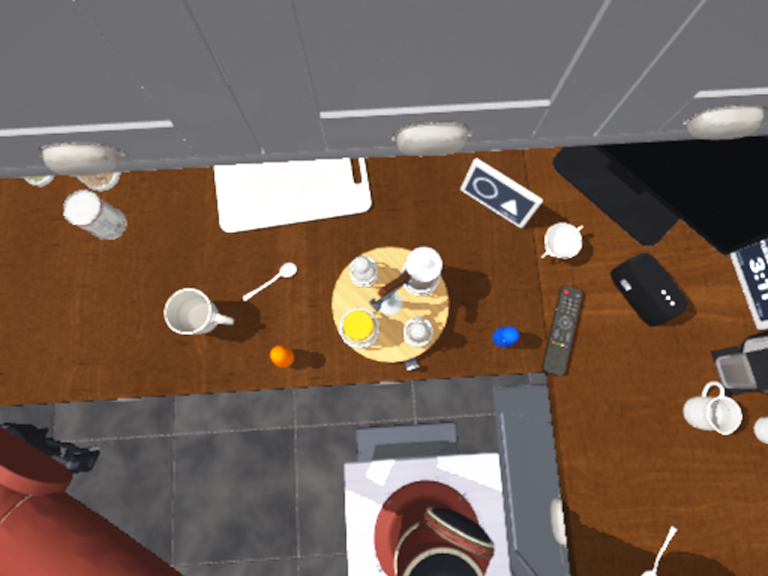

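The side view shows the carousel at about (380,315)/1.5, with the bar standing up. In the top view its centre is at about (390,304)/1.5, the yellow-lid short jar at (360,327), the tall jar at (424,268) and the pointer at (412,364). Next I'll zoom in.

Run:
```python
from h import *
import pickle
s=pickle.load(open('side0.pkl','rb'));t=pickle.load(open('top0.pkl','rb'))
a=cv2.resize(s['img'][145:245,200:312,::-1],None,fx=5,fy=5,interpolation=cv2.INTER_CUBIC)
b=cv2.resize(t['img'][155:255,212:312,::-1],None,fx=5,fy=5,interpolation=cv2.INTER_CUBIC)
cv2.imwrite('pics/s1.png',a);cv2.imwrite('pics/t1.png',b)
# platter
h=cv2.cvtColor(t['img'],cv2.COLOR_RGB2HSV)
m=cv2.inRange(h,(12,60,150),(25,170,255)); m[:155]=0;m[255:]=0;m[:,:212]=0;m[:,312:]=0
pts=cv2.findNonZero(m); hull=cv2.convexHull(pts)[:,0].astype(float)
w=np.array([onz(t,u,v,.028)[:2] for u,v in hull])
c,r=cv2.minEnclosingCircle(w.astype(np.float32)); print('platter',c,r,len(pts))
A=np.c_[2*w,np.ones(len(w))];x=np.linalg.lstsq(A,(w**2).sum(1),rcond=None)[0];print(x[:2],np.sqrt(x[2]+x[:2]@x[:2]))
my=cv2.inRange(h,(24,180,150),(34,255,255));my[:155]=0;my[255:]=0
hs=cv2.cvtColor(s['img'],cv2.COLOR_RGB2HSV)
ms=cv2.inRange(hs,(20,180,120),(34,255,255));ms[:145]=0;ms[245:]=0;ms[:,:200]=0;ms[:,312:]=0
for m_ in(my,ms):
    q=cv2.findNonZero(m_);print(len(q),q.mean(0),q.min(0),q.max(0))
q=cv2.findNonZero(my).mean(0)[0];print('lid',onz(t,*q,.11), 'ptr',onz(t,412/1.5,364/1.5,.054))
```

```text
platter (0.45219340920448303, 0.020681539550423622) 0.15237407386302948 2727
[0.46148771 0.04244827] 0.12953263405073195
295 [[238.72542373 216.57627119]] [[182 207]] [[375 237]]Traceback (most recent call last):
  File "<stdin>", line 18, in <module>
TypeError: object of type 'NoneType' has no len()
```

View pics/s1.png

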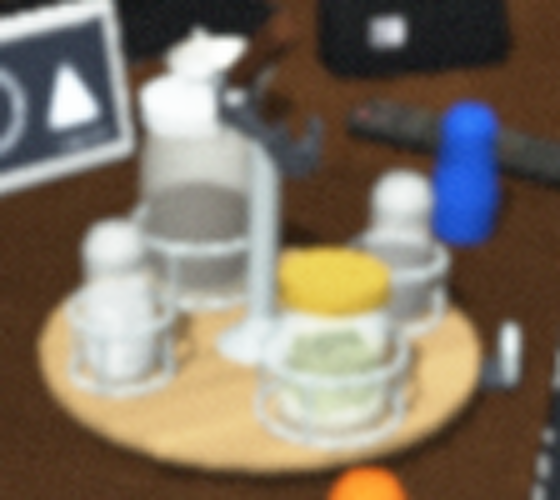

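View pics/t1.png

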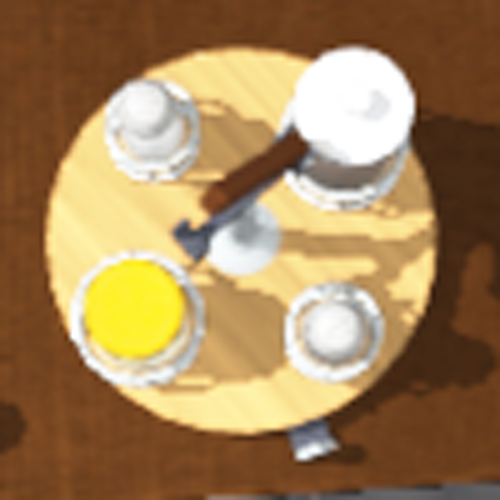

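The crops show the fork catch at side (310,150) and top (190,240), on the short-jar side. The hinge is on the tall-jar side, and the bar runs from the hinge up to its tip at top (210,195). Now for the measurements.

Run:
```python
from h import *
import pickle
s=pickle.load(open('side0.pkl','rb'));t=pickle.load(open('top0.pkl','rb'))
def big(m):
    n,l,st,c=cv2.connectedComponentsWithStats(m); i=1+np.argmax(st[1:,4]); return (l==i).astype(np.uint8),c[i],st[i]
H=lambda d:cv2.cvtColor(d['img'],cv2.COLOR_RGB2HSV)
roi_t=np.zeros((384,512),np.uint8);roi_t[160:246,216:304]=1
roi_s=np.zeros((384,512),np.uint8);roi_s[145:245,200:300]=1
for z,d,r in((.028,t,roi_t),(.028,s,roi_s)):
    m=cv2.inRange(H(d),(10,50,130),(25,190,255))*r
    m,c,_=big(cv2.morphologyEx(m,cv2.MORPH_CLOSE,np.ones((3,3)))); 
    hull=cv2.convexHull(cv2.findNonZero(m))[:,0].astype(float)
    w=np.array([onz(d,u,v,z)[:2] for u,v in hull])
    for k in range(4):
        A=np.c_[2*w,np.ones(len(w))];x=np.linalg.lstsq(A,(w**2).sum(1),rcond=None)[0]
        R=np.sqrt(x[2]+x[:2]@x[:2]); e=np.hypot(*(w-x[:2]).T)-R; w=w[abs(e)<max(.004,2*e.std())]
    print('platter',x[:2],R,len(w),abs(e).max())
mt=cv2.inRange(H(t),(22,150,120),(36,255,255))*roi_t; ms=cv2.inRange(H(s),(18,150,100),(34,255,255))*roi_s
mt,ct,st=big(mt);ms,cs,ss=big(ms);print(ct,st,cs,ss)
print('lid tri',tri(t,ct,s,(cs[0],ss[1]+ss[3]*.4)))
C=lambda x,y:(212+x/5,155+y/5); S=lambda x,y:(200+x/5,145+y/5)
P={'fork':(C(188,242),S(308,152)),'hinge':(C(300,150),S(237,105)),'ptr':(C(308,428),S(512,325)),'ctr':(None,None),
'mill_l':(C(140,105),S(112,240)),'mill_r':(C(330,325),S(403,190)),'talljar':(C(375,100),S(205,42)),'tip':(C(213,197),S(285,15))}
for k,(a,b) in P.items():
    if a: print(k,*tri(t,a,s,b))
# bar brown masks
m=cv2.inRange(H(t),(0,60,20),(14,255,130))*roi_t; m[177:200,245:276]*=1
mm=np.zeros_like(m);mm[180:200,248:276]=1
b,c,stt=big(m*mm);print('bar top',c,stt,cv2.minAreaRect(cv2.findNonZero(b)))
```

```text
platter [0.47033421 0.04285412] 0.12494375758951953 33 0.0018268110387983094
platter [0.47024904 0.05180593] 0.12597577460393347 17 0.003358484486277319
[238.4012945  216.32686084] [229 207  20  20 309] [265.88479263 200.67741935] [256 194  21  14 217]
lid tri (array([0.41911706, 0.10852362, 0.10842819]), np.float64(0.0032048047356647725))
fork [0.44277616 0.0726493  0.16038729] 0.0046342849006285585
hinge [0.49410353 0.00636175 0.15564727] 0.0013047060518881876
ptr [0.33816775 0.00680189 0.03798667] 0.01311382788356319
mill_l [0.53971966 0.09757771 0.10821384] 0.0025599748466816753
mill_r [ 0.39951339 -0.00640561  0.10847629] 0.00012700955516228748
talljar [ 0.51936953 -0.03609964  0.17461514] 0.005299048981903454
tip [0.45705896 0.05780165 0.22970379] 0.0009415865920588628
bar top [263.21848739 188.79831933] [254 181  20  17 119] ((262.80767822265625, 189.4615478515625), (6.1017022132873535, 23.02005958557129), 56.3099365234375)
```

Run:
```python
from h import *
import pickle
s=pickle.load(open('side0.pkl','rb'));t=pickle.load(open('top0.pkl','rb'))
a=cv2.resize(t['img'][230:255,262:287,::-1],(400,400),interpolation=cv2.INTER_CUBIC)
b=cv2.resize(s['img'][203:228,287:312,::-1],(400,400),interpolation=cv2.INTER_CUBIC)
cv2.imwrite('pics/ptr.png',np.hstack([a,b]))
ax=np.array([.470,.044])
for d,n in((t,'top'),(s,'side')):
  for az in(185,190,195,200):
    u=np.array([np.cos(np.radians(az)),np.sin(np.radians(az))])
    f=(lambda p:((p-[262,230])*16).round(0)) if n=='top' else (lambda p:((p-[287,203])*16+[400,0]).round(0))
    print(n,az,[f(proj(d,[*(ax+.142*u),z])) for z in(0.0,.038)])
print(onz(t,212+245/5,155+240/5,.032),onz(t,212+245/5,155+240/5,.028))
```

```text
top 185 [array([ 59., 270.]), array([ 64., 262.])]
top 190 [array([120., 258.]), array([127., 250.])]
top 195 [array([180., 241.]), array([189., 232.])]
top 200 [array([238., 218.]), array([249., 208.])]
side 185 [array([634., 367.]), array([649., 177.])]
side 190 [array([633., 333.]), array([647., 144.])]
side 195 [array([625., 299.]), array([639., 111.])]
side 200 [array([612., 266.]), array([626.,  79.])]
[0.4653412  0.03821103 0.032     ] [0.46599773 0.03812324 0.028     ]
```

View pics/ptr.png

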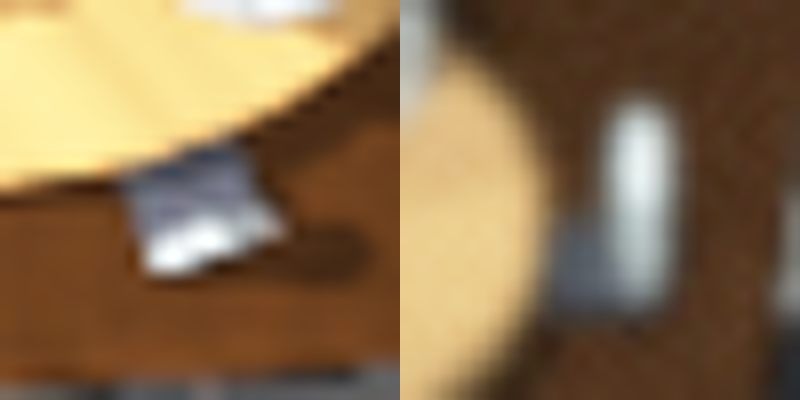

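The pointer tab is at top-crop (213,245) and in the side crop runs from (640,95) to (640,310). I'll do one refined pass, working within the top camera only.

```bash
cat > axis.py <<'E'
from h import *
from scipy.ndimage import map_coordinates
def platter(d,c0=(.470,.043)):
    lab=cv2.cvtColor(d['img'],cv2.COLOR_RGB2LAB).astype(float)
    P=[]
    for a in np.radians(np.arange(0,360,3)):
        r=np.arange(.108,.142,.0005)
        px=np.array([proj(d,[c0[0]+q*np.cos(a),c0[1]+q*np.sin(a),.028]) for q in r])
        L=map_coordinates(lab[:,:,0],[px[:,1],px[:,0]],order=1); L=np.convolve(L,np.ones(5)/5,'same')
        g=np.diff(L)[4:-4]; i=g.argmin()
        if g[i]<-3 and L[:12].mean()>120: P.append([c0[0]+r[i+4]*np.cos(a),c0[1]+r[i+4]*np.sin(a)])
    w=np.array(P)
    for k in range(6):
        A=np.c_[2*w,np.ones(len(w))];x=np.linalg.lstsq(A,(w**2).sum(1),rcond=None)[0]
        R=np.sqrt(x[2]+x[:2]@x[:2]); e=np.hypot(*(w-x[:2]).T)-R; w=w[abs(e)<max(.0015,1.8*e.std())]
    return x[:2],R,len(w),e.std()
E
python3 - <<'E'
from axis import *
import pickle
s=pickle.load(open('side0.pkl','rb'));t=pickle.load(open('top0.pkl','rb'))
c,R,n,e=platter(t);print('top',c,R,n,e);print('side',platter(s))
az=lambda p,c=c:np.degrees(np.arctan2(p[1]-c[1],p[0]-c[0]))
h=cv2.cvtColor(t['img'],cv2.COLOR_RGB2HSV)
m=cv2.inRange(h,(22,150,120),(36,255,255));m[:200]=0;m[232:]=0;m[:,:222]=0;m[:,255:]=0
(u,v),r=cv2.minEnclosingCircle(cv2.findNonZero(m));mm=cv2.moments(m,True);u2,v2=mm['m10']/mm['m00'],mm['m01']/mm['m00']
for q in((u,v),(u2,v2)):
    p=onz(t,*q,.108);print('lid',p,az(p),np.hypot(*(p[:2]-c)))
C=lambda x,y,k=5,o=(212,155):(o[0]+(x+.5)/k-.5,o[1]+(y+.5)/k-.5)
ml,mr=[onz(t,*C(*q),.112)[:2] for q in((143,103),(332,324))]
print('mills',ml,mr,(ml+mr)/2,az(ml,mr)+90)
tj=onz(t,*C(372,100),.166);print('tall',tj,az(tj)+180)
f,hg=onz(t,*C(190,240),.175),onz(t,*C(300,150),.175);print('fork',f,az(f),'f-h',az(f,hg))
g=cv2.cvtColor(t['img'],cv2.COLOR_RGB2GRAY).astype(float)[230:255,262:287];sat=h[230:255,262:287,1]
w=((sat<70)&(g>120)).astype(float);w[:12]=0
yy,xx=np.mgrid[0:25,0:25];print(w.sum(),[(int(a),int(b)) for a,b in zip(xx[w>0],yy[w>0])])
u,v=262+(xx*w).sum()/w.sum(),230+(yy*w).sum()/w.sum()
for z in(.02,.03):
    p=onz(t,u,v,z);print('ptr',p,az(p),np.hypot(*(p[:2]-c)))
for a,b in(((125,180),(148,270)),((240,150),(285,230)),((182,165),(215,247))):
    A,B=onz(t,*C(*a,16,(262,230)),.01),onz(t,*C(*b,16,(262,230)),.01);print('edge',az(B,A))
A,B=onz(t,*C(148,270,16,(262,230)),.02),onz(t,*C(285,230,16,(262,230)),.02);print('tabwidth',np.hypot(*(A-B)[:2]),az(B,A)-90)
E
```

```text
top [0.46997377 0.04196763] 0.12387574965628052 103 0.0007169922996755833
side (array([0.46953287, 0.05259126]), np.float64(0.12535026837414476), 80, np.float64(0.002231034771778492))
lid [0.41703837 0.10811406 0.108     ] 128.66944666847442 0.0847201691977489
lid [0.41756452 0.10837603 0.108     ] 128.28036064874144 0.08459790462574032
mills [0.5398902  0.09652101] [ 0.40092965 -0.00629171] [0.47040992 0.04511465] 126.49661939523976
tall [ 0.52009892 -0.0345788   0.166     ] 123.21811558217796
fork [0.44492705 0.07260534 0.175     ] 129.2664296201529 f-h 126.20824444144452
31.0 [(9, 12), (10, 12), (11, 12), (12, 12), (14, 12), (9, 13), (10, 13), (11, 13), (12, 13), (13, 13), (14, 13), (15, 13), (16, 13), (9, 14), (10, 14), (11, 14), (12, 14), (13, 14), (14, 14), (15, 14), (16, 14), (9, 15), (10, 15), (11, 15), (12, 15), (13, 15), (14, 15), (9, 16), (10, 16), (11, 16), (12, 16)]
ptr [0.33552446 0.00614788 0.02      ] -165.08187359561293 0.13913903520465828
ptr [0.33507941 0.00665602 0.03      ] -165.3307092507926 0.13943957983634778
edge -169.46720863169352
edge -154.48391664307093
edge -161.90686310966498
tabwidth 0.027950681927256856 -167.51355957462545
```

Request:
{"fn": "step_arm", "kwargs": {
  "targets": [
    {"travel": [0,0,0.08],"angular": [0,0,0],"gripper": 0},
    {"travel": [0.06,-0.1,0.115],"angular": [0,0,-0.1],"gripper": 0},
    {"travel": [0.403,-0.912,0.115],"angular": [0,0,-0.68],"gripper": 0},
    {"travel": [0.403,-0.912,0.115],"angular": [0,0,-0.68],"gripper": 0},
    {"travel": [0.403,-0.912,0.115],"angular": [0,0,-0.68],"gripper": 0},
    {"travel": [0.403,-0.912,0.115],"angular": [0,0,-0.68],"gripper": 0},
    {"travel": [0.403,-0.912,0.115],"angular": [0,0,-0.68],"gripper": 0},
    {"travel": [0.403,-0.912,0.115],"angular": [0,0,-0.68],"gripper": 0},
    {"travel": [0.403,-0.912,0.115],"angular": [0,0,-0.68],"gripper": 0},
    {"travel": [0.403,-0.912,0.115],"angular": [0,0,-0.68],"gripper": 0}
  ]
}}

```text
t: 1.1
tool_pos: [0.4205, 0.1673, 0.2982]
tool_rot: [1.401, 2.812, 0.0]
contact_force: [1.4, -0.6, 0.8]
opening: 0.0003
grip_force: 0.0
```

Request:
{"fn": "step_arm", "kwargs": {
  "targets": [
    {"travel": [0.09,-0.21,0],"angular": [0,0,0],"gripper": 0},
    {"travel": [0.09,-0.21,0],"angular": [0,0,0],"gripper": 0},
    {"travel": [0.09,-0.21,0],"angular": [0,0,0],"gripper": 0},
    {"travel": [0.09,-0.21,0],"angular": [0,0,0],"gripper": 0},
    {"travel": [0.09,-0.21,0],"angular": [0,0,0],"gripper": 0},
    {"travel": [0.09,-0.21,0],"angular": [0,0,0],"gripper": 0}
  ]
}}

```text
t: 1.7
tool_pos: [0.474, 0.044, 0.2982]
tool_rot: [-1.4, -2.812, -0.0]
contact_force: [0.7, -0.1, -0.4]
opening: -0.0003
grip_force: 0.0
```

Run:
```python
from h import *
import pickle
s=cam('side');t=cam('top');o=ctrl.get_obs();print(o['tool_pos'],o['tool_rot'],o['q'])
pickle.dump((s,t),open('v2.pkl','wb'))
a=cv2.resize(s['img'][120:240,190:310,::-1],(400,400),interpolation=cv2.INTER_CUBIC)
b=cv2.resize(t['img'][140:260,200:320,::-1],(400,400),interpolation=cv2.INTER_CUBIC)
cv2.imwrite('pics/v2.png',np.hstack([a,b]))
print(proj(s,o['tool_pos']),proj(t,o['tool_pos']))
```

```text
[0.47403839 0.044381   0.29845218] [-1.39865430e+00 -2.81296874e+00 -2.54639017e-04] [-6.32426151e-02 -3.44510048e-01  1.85927312e+00  1.85350305e-04
  1.62685142e+00 -7.11191998e-01]
[252.38651328 120.51268077] [259.48055618 181.69158826]
```

View pics/v2.png

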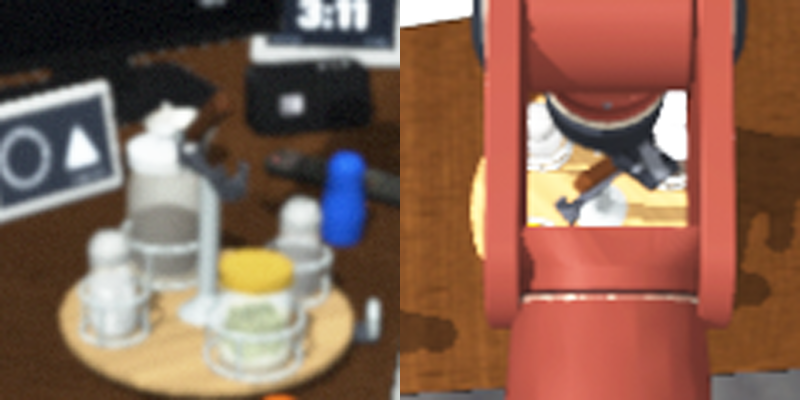

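The side view shows the bar still standing and the fork at crop (230,185). The top view shows the gripper above the hinge side. Next I'll descend onto the bar.

Request:
{"fn": "step_arm", "kwargs": {
  "targets": [
    {"travel": [0.01,-0.022,0],"angular": [0,0,0],"gripper": 0},
    {"travel": [0.01,-0.022,-0.04],"angular": [0,0,0],"gripper": 0},
    {"travel": [0.01,-0.022,-0.08],"angular": [0,0,0],"gripper": 0},
    {"travel": [0.01,-0.022,-0.11],"angular": [0,0,0],"gripper": 0},
    {"travel": [0.01,-0.022,-0.125],"angular": [0,0,0],"gripper": 0},
    {"travel": [0.01,-0.022,-0.125],"angular": [0,0,0],"gripper": 0}
  ]
}}

```text
t: 2.4
tool_pos: [0.4798, 0.03, 0.222]
tool_rot: [-1.4, -2.81, 0.002]
contact_force: [-0.0, 0.6, 0.5]
opening: 0.0001
grip_force: 0.0
```

Request:
{"fn": "step_arm", "kwargs": {
  "targets": [
    {"travel": [-0.0035,0.0045,-0.008],"angular": [0,0,0],"gripper": 0},
    {"travel": [-0.007,0.009,-0.015],"angular": [0,0,0],"gripper": 0},
    {"travel": [-0.0105,0.014,-0.022],"angular": [0,0,0],"gripper": 0},
    {"travel": [-0.014,0.019,-0.029],"angular": [0,0,0],"gripper": 0},
    {"travel": [-0.017,0.023,-0.04],"angular": [0,0,0],"gripper": 0},
    {"travel": [-0.02,0.027,-0.05],"angular": [0,0,0],"gripper": 0},
    {"travel": [-0.022,0.03,-0.057],"angular": [0,0,0],"gripper": 0},
    {"travel": [-0.024,0.032,-0.062],"angular": [0,0,0],"gripper": 0},
    {"travel": [-0.024,0.032,-0.062],"angular": [0,0,0],"gripper": 0}
  ]
}}

```text
t: 3.3
tool_pos: [0.4655, 0.0494, 0.1855]
tool_rot: [-1.401, -2.811, 0.001]
contact_force: [0.7, -0.5, -0.4]
opening: 0.0001
grip_force: 0.0
```

Run:
```python
from h import *
import pickle
s=cam('side');t=cam('top');o=ctrl.get_obs();print(o['tool_pos'],o['contact_force'])
pickle.dump((s,t),open('v3.pkl','wb'))
a=cv2.resize(s['img'][120:240,190:310,::-1],(400,400),interpolation=cv2.INTER_CUBIC)
b=cv2.resize(t['img'][140:260,200:320,::-1],(400,400),interpolation=cv2.INTER_CUBIC)
cv2.imwrite('pics/v3.png',np.hstack([a,b]))
```

```text
[0.46585573 0.04925104 0.18607197] [ 0.43183496 -0.24865144  0.71768066]
```

View pics/v3.png

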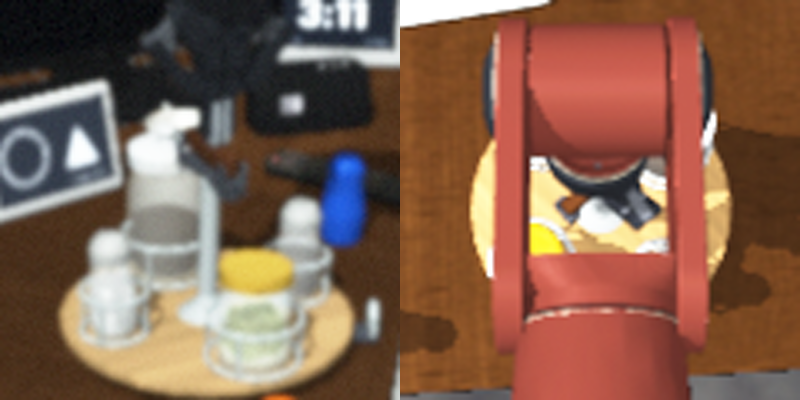

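The bar is nearly down, with the fingertips just above it at side (222,140). I'll press it home until the force rises.

Request:
{"fn": "step_arm", "kwargs": {
  "targets": [
    {"travel": [-0.008,0.01,-0.003],"angular": [0,0,0],"gripper": 0},
    {"travel": [-0.012,0.016,-0.005],"angular": [0,0,0],"gripper": 0},
    {"travel": [-0.012,0.016,-0.007],"angular": [0,0,0],"gripper": 0},
    {"travel": [-0.012,0.016,-0.007],"angular": [0,0,0],"gripper": 0}
  ]
}}

```text
t: 3.8
tool_pos: [0.4591, 0.059, 0.1838]
tool_rot: [1.4, 2.811, 0.0]
contact_force: [-2.3, -1.2, 6.9]
opening: -0.0002
grip_force: 3.4
```

Request:
{"fn": "step_arm", "kwargs": {
  "targets": [
    {"travel": [0,0,-0.003],"angular": [0,0,0],"gripper": 0},
    {"travel": [0,0,-0.005],"angular": [0,0,0],"gripper": 0},
    {"travel": [0,0,-0.005],"angular": [0,0,0],"gripper": 0}
  ]
}}

```text
t: 4.1
tool_pos: [0.4594, 0.0592, 0.1835]
tool_rot: [1.4, 2.811, 0.001]
contact_force: [-7.5, 0.9, 17.3]
opening: -0.0004
grip_force: 9.0
```

The bar is against its stop: z holds at 0.1835 while the force rises to 17 N. Next I'll lift, open and move over the axis.

Request:
{"fn": "step_arm", "kwargs": {
  "targets": [
    {"travel": [0,0,0.06],"angular": [0,0,0],"gripper": 0},
    {"travel": [0,0,0.12],"angular": [0,0,0],"gripper": 0},
    {"travel": [0.018,-0.025,0.12],"angular": [0,0,0],"gripper": 0.55},
    {"travel": [0.018,-0.025,0.12],"angular": [0,0,0],"gripper": 0.55},
    {"travel": [0.018,-0.025,0.12],"angular": [0,0,0],"gripper": 0.55},
    {"travel": [0.018,-0.025,0.12],"angular": [0,0,0],"gripper": 0.55}
  ]
}}

```text
t: 4.7
tool_pos: [0.4687, 0.0443, 0.2498]
tool_rot: [-1.4, -2.81, 0.001]
contact_force: [1.0, -0.6, -0.6]
opening: 0.0469
grip_force: 0.0
```

Run:
```python
from h import *
import pickle
s=cam('side');t=cam('top');o=ctrl.get_obs();print(o['tool_pos'],o['contact_force'],o['opening'])
pickle.dump((s,t),open('v4.pkl','wb'))
a=cv2.resize(s['img'][140:200,220:280,::-1],(400,400),interpolation=cv2.INTER_CUBIC)
b=cv2.resize(t['img'][160:240,220:300,::-1],(400,400),interpolation=cv2.INTER_CUBIC)
cv2.imwrite('pics/v4.png',np.hstack([a,b]))
u=np.array([-.602,.799])
for k in(-.038,0,.039,.042): print(k,((proj(s,[*(np.array([.470,.044])+k*u),.175])-[220,140])*400/60).round())
```

```text
[0.46887444 0.04427694 0.24997995] [ 0.33850998  0.68508144 -0.05110626] 0.04703985393303849
-0.038 [181. 136.]
0 [220. 168.]
0.039 [262. 202.]
0.042 [265. 205.]
```

View pics/v4.png

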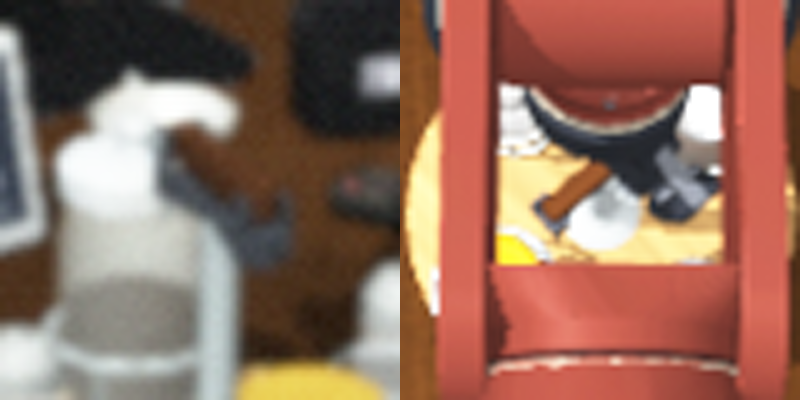

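The side crop shows the bar lying in the fork at about (265,205), as predicted. The top crop agrees. Next I'll descend and pinch.

Request:
{"fn": "step_arm", "kwargs": {
  "targets": [
    {"travel": [0.002,0,-0.04],"angular": [0,0,0],"gripper": 0.55},
    {"travel": [0.002,0,-0.08],"angular": [0,0,0],"gripper": 0.55},
    {"travel": [0.002,0,-0.12],"angular": [0,0,0],"gripper": 0.55},
    {"travel": [0.002,0,-0.153],"angular": [0,0,0],"gripper": 0.55},
    {"travel": [0.002,0,-0.153],"angular": [0,0,0],"gripper": 0.55},
    {"travel": [0.002,0,-0.153],"angular": [0,0,0],"gripper": 0.3},
    {"travel": [0.002,0,-0.153],"angular": [0,0,0],"gripper": 0.25}
  ],
  "squeeze": 20
}}

```text
t: 5.5
tool_pos: [0.4716, 0.0439, 0.1608]
tool_rot: [1.4, 2.81, 0.001]
contact_force: [-0.3, -0.1, 0.4]
opening: 0.0215
grip_force: 0.0
```

Request:
{"fn": "step_arm", "kwargs": {
  "targets": [
    {"travel": [-0.002,0,-0.006],"angular": [0,0,0],"gripper": 0.22},
    {"travel": [-0.002,0,-0.006],"angular": [0,0,0],"gripper": 0.0},
    {"travel": [-0.002,0,-0.006],"angular": [0,0,0],"gripper": 0.0},
    {"travel": [-0.002,0,-0.006],"angular": [0,0,0],"gripper": 0.0}
  ],
  "squeeze": 20
}}

```text
t: 5.9
tool_pos: [0.4704, 0.044, 0.1567]
tool_rot: [1.401, 2.81, 0.002]
contact_force: [2.1, 1.0, 3.3]
opening: 0.0136
grip_force: 25.2
```

Request:
{"fn": "step_arm", "kwargs": {
  "targets": [
    {"travel": [0,0,0],"angular": [0,0,0],"gripper": 0},
    {"travel": [0,0,0],"angular": [0,0,0.01],"gripper": 0},
    {"travel": [0,0,0],"angular": [0,0,0.03],"gripper": 0},
    {"travel": [0,0,0],"angular": [0,0,0.06],"gripper": 0},
    {"travel": [0,0,0],"angular": [0,0,0.1],"gripper": 0},
    {"travel": [0,0,0],"angular": [0,0,0.15],"gripper": 0},
    {"travel": [0,0,0],"angular": [0,0,0.2],"gripper": 0},
    {"travel": [0,0,0],"angular": [0,0,0.25],"gripper": 0},
    {"travel": [0,0,0],"angular": [0,0,0.29],"gripper": 0},
    {"travel": [0,0,0],"angular": [0,0,0.31],"gripper": 0}
  ],
  "squeeze": 50
}}

```text
t: 6.9
tool_pos: [0.4702, 0.0438, 0.1567]
tool_rot: [1.048, 2.96, 0.001]
contact_force: [1.6, 1.9, 5.9]
opening: 0.0133
grip_force: 53.8
```

Request:
{"fn": "step_arm", "kwargs": {
  "targets": [
    {"travel": [0,0,0],"angular": [0,0,0.03],"gripper": 0},
    {"travel": [0,0,0],"angular": [0,0,0.08],"gripper": 0},
    {"travel": [0,0,0],"angular": [0,0,0.14],"gripper": 0},
    {"travel": [0,0,0],"angular": [0,0,0.21],"gripper": 0},
    {"travel": [0,0,0],"angular": [0,0,0.28],"gripper": 0},
    {"travel": [0,0,0],"angular": [0,0,0.35],"gripper": 0},
    {"travel": [0,0,0],"angular": [0,0,0.42],"gripper": 0},
    {"travel": [0,0,0],"angular": [0,0,0.49],"gripper": 0},
    {"travel": [0,0,0],"angular": [0,0,0.55],"gripper": 0},
    {"travel": [0,0,0],"angular": [0,0,0.6],"gripper": 0}
  ]
}}

```text
t: 7.9
tool_pos: [0.4701, 0.0436, 0.1567]
tool_rot: [0.327, 3.123, -0.001]
contact_force: [-0.1, 0.6, 6.3]
opening: 0.0131
grip_force: 53.9
```

Request:
{"fn": "step_arm", "kwargs": {
  "targets": [
    {"travel": [0,0,0],"angular": [0,0,0.05],"gripper": 0},
    {"travel": [0,0,0],"angular": [0,0,0.12],"gripper": 0},
    {"travel": [0,0,0],"angular": [0,0,0.2],"gripper": 0},
    {"travel": [0,0,0],"angular": [0,0,0.28],"gripper": 0},
    {"travel": [0,0,0],"angular": [0,0,0.36],"gripper": 0},
    {"travel": [0,0,0],"angular": [0,0,0.44],"gripper": 0},
    {"travel": [0,0,0],"angular": [0,0,0.51],"gripper": 0},
    {"travel": [0,0,0],"angular": [0,0,0.56],"gripper": 0},
    {"travel": [0,0,0],"angular": [0,0,0.59],"gripper": 0},
    {"travel": [0,0,0],"angular": [0,0,0.6],"gripper": 0}
  ]
}}

```text
t: 8.9
tool_pos: [0.4702, 0.0433, 0.1567]
tool_rot: [-0.41, 3.114, -0.002]
contact_force: [-0.1, -0.9, 4.5]
opening: 0.0129
grip_force: 53.9
```

Run:
```python
from h import *
import pickle
s=cam('side');t=cam('top');o=ctrl.get_obs();print(o['tool_pos'],o['tool_rot'],o['contact_force'],o['opening'],o['q'])
pickle.dump((s,t),open('v5.pkl','wb'))
a=cv2.resize(s['img'][140:240,200:312,::-1],(448,400),interpolation=cv2.INTER_CUBIC)
b=cv2.resize(t['img'][160:260,220:300,::-1],(320,400),interpolation=cv2.INTER_CUBIC)
cv2.imwrite('pics/v5.png',np.hstack([a,b]))
```

```text
[0.47014722 0.04334149 0.15669992] [-4.09186418e-01  3.11367286e+00 -1.95645736e-03] [ 1.3292137  -0.00779237  5.98519909] 0.012878122402535983 [-6.52848633e-02 -2.69662564e-01  2.03671181e+00 -1.01854292e-03
  1.37317542e+00 -1.89721632e+00]
```

View pics/v5.png

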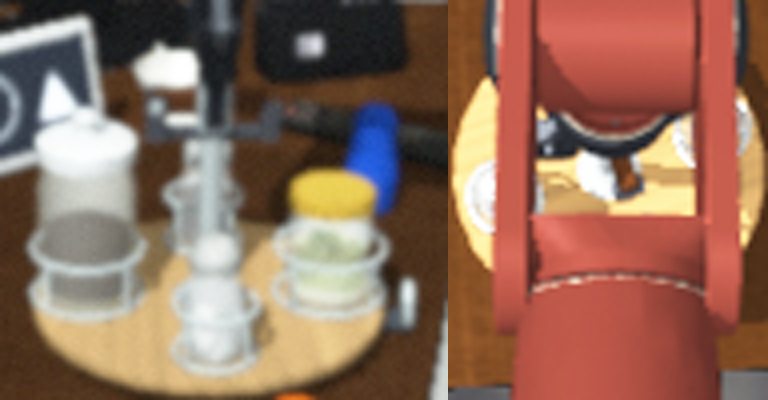

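The side view shows the short jar next to the pointer (at (405,300)), everything still standing, and the bar gripped level. I'll check the angle numerically.

Run:
```python
from h import *
import pickle
s0=pickle.load(open('side0.pkl','rb'));s1=pickle.load(open('v5.pkl','rb'))[0]
def lid(d):
    h=cv2.cvtColor(d['img'],cv2.COLOR_RGB2HSV);m=cv2.inRange(h,(18,150,100),(34,255,255));m[:145]=0;m[225:]=0;m[:,:200]=0;m[:,300:]=0
    n,l,st,c=cv2.connectedComponentsWithStats(m);i=1+np.argmax(st[1:,4]);st=st[i]
    return c[i],st
top=np.array([.4173,.1082])
(c0,b0),(c1,b1)=lid(s0),lid(s1);print(c0,b0,c1,b1)
p0=onz(s0,*c0,.103);p1=onz(s1,*c1,.103);bias=p0[:2]-top
print(p0,p1,'bias',bias)
A=np.array([.470,.043])
for ax in(A,A+[0,.0015],A-[0,.0015]):
    q=p1[:2]-bias-ax;q0=top-ax;print('jar az',np.degrees(np.arctan2(*q[::-1]))%360,np.hypot(*q),'turn',(np.degrees(np.arctan2(*q[::-1])-np.arctan2(*q0[::-1])))%360)
# pointer in side view: bright tab
im=s1['img'][200:232,285:315].astype(int);g=im.min(2);h=cv2.cvtColor(s1['img'],cv2.COLOR_RGB2HSV)[200:232,285:315,1]
w=np.where((h<60)&(g>110));print(sorted(zip(*map(list,w)))[:60])
for nm,(x,y),z in(('top',(640,100),.037),('mid',(640,203),.019),('bot',(640,308),.001)):
    p=onz(s1,287+(x-400+.5)/16-.5,203+(y+.5)/16-.5,z)[:2];print(nm,p,p-bias,np.degrees(np.arctan2(*(p-bias-A)[::-1]))%360,np.degrees(np.arctan2(*(p-[0,.0015]-A)[::-1]))%360)
```

```text
[265.88479263 200.67741935] [256 194  21  14 217] [281.44723618 187.98994975] [272 182  21  12 199]
[0.4214306  0.10365394 0.103     ] [0.39361633 0.01460735 0.103     ] bias [ 0.0041306  -0.00454606]
jar az 196.49815246906954 0.08397147011267865 turn 67.55015997478887
jar az 197.47445330262536 0.08440970064122616 turn 67.87297038682038
jar az 195.5118977864069 0.08355787230074467 turn 67.19946001874285
[(np.int64(0), np.int64(0)), (np.int64(0), np.int64(1)), (np.int64(0), np.int64(2)), (np.int64(0), np.int64(3)), (np.int64(0), np.int64(4)), (np.int64(0), np.int64(5)), (np.int64(0), np.int64(6)), (np.int64(0), np.int64(7)), (np.int64(0), np.int64(8)), (np.int64(0), np.int64(9)), (np.int64(0), np.int64(10)), (np.int64(0), np.int64(11)), (np.int64(1), np.int64(0)), (np.int64(1), np.int64(1)), (np.int64(1), np.int64(2)), (np.int64(1), np.int64(3)), (np.int64(1), np.int64(4)), (np.int64(1), np.int64(5)), (np.int64(1), np.int64(6)), (np.int64(1), np.int64(7)), (np.int64(1), np.int64(10)), (np.int64(1), np.int64(11)), (np.int64(2), np.int64(0)), (np.int64(2), np.int64(1)), (np.int64(2), np
[... 569 characters left out ...]
64(1)), (np.int64(4), np.int64(2)), (np.int64(4), np.int64(3)), (np.int64(4), np.int64(4)), (np.int64(4), np.int64(5)), (np.int64(4), np.int64(6)), (np.int64(4), np.int64(7)), (np.int64(4), np.int64(8)), (np.int64(4), np.int64(9)), (np.int64(4), np.int64(10)), (np.int64(4), np.int64(11)), (np.int64(4), np.int64(29)), (np.int64(5), np.int64(0)), (np.int64(5), np.int64(1)), (np.int64(5), np.int64(2)), (np.int64(5), np.int64(3))]
top [ 0.33494425 -0.00168923] [0.33081365 0.00285683] 196.08825560015273 198.88074995587127
mid [0.33320518 0.00334418] [0.32907459 0.00789024] 193.989706193591 196.74433654568097
bot [0.33136803 0.00928079] [0.32723743 0.01382685] 191.54923356437516 194.25433738187857
```

Request:
{"fn": "step_arm", "kwargs": {
  "targets": [
    {"travel": [0,0,0],"angular": [0,0,0],"gripper": 0},
    {"travel": [0,0,0],"angular": [0,0,0],"gripper": 0},
    {"travel": [0,0,0],"angular": [0,0,0],"gripper": 0}
  ]
}}

```text
t: 9.3
tool_pos: [0.4702, 0.0433, 0.1567]
tool_rot: [-0.409, 3.114, -0.002]
contact_force: [-0.1, -0.2, 5.8]
opening: 0.0133
grip_force: 53.9
```

```bash
python3 -c "
from station import ctrl
o=ctrl.get_obs();print(o['tool_pos'],o['dq'].round(4),o['contact_force'],o['grip_force']);print(ctrl.finish_job())"
```

```text
[0.47015236 0.04334872 0.15670321] [-0.0022  0.0008  0.0002  0.     -0.002   0.0018] [-0.08497497 -0.18893727  5.76392325] 53.87553513050079
the job is handed in; nothing more can be done
None
```

I closed the grip bar into its catch, turned the carousel 68° so the short jar sits within about 1–2° of the pointer by my camera measurements, and handed the job in at about 9.3 s still gripping the bar; all jars and mills looked upright in their baskets in the last view.

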